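# Weigh the tall battery pack on the beam scale

## Robot

A 6-joint arm with a two-finger parallel gripper is mounted at the origin on the work surface. World frame = base frame: x ahead of the robot, y to its left, z up, the work surface at z = 0. Lengths are in m, angles in degrees, forces in N, time in s.
With the tool pointing down it reaches from about 0.375 to 0.9 m from the base axis. Payload 3.1 kg.
Tool frame: the origin (TCP) lies on the centre line of the jaws, within the pads' length; the fingertips stand 22 mm ahead of it and the grasp point (between the pads) lies 3 mm ahead of it; y points along the fingers, z is the direction in which the jaws open and shut, and the axes are right-handed (so a half turn about y gives the same grasp; the last joint's range is limited). The gripper opens to 87 mm and grips with 3 to 60 N. Pads are 19 mm wide; open, the fingers measure 117 mm over their backs; the gripper's body (75 mm by 190 mm) begins 51 mm behind the grasp point.
Start: joints at [60.132, 30.224, 82.088, -0, 67.689, -10.227], TCP at [0.21, 0.589, 0.245] pointing down, gripper open.
Joint ranges: [-176.69, 176.69], [-43.24, 126.21], [12.49, 139.97], [-82, 262], [0, 151.66], [-163.58, 163.58]. Speed limits (degrees/s): [159.86, 159.86, 180, 180, 180, 180].

## Interface

Orientations are given as a 3x3 rotation matrix whose columns are the frame's x, y, z axes.
In Python, from rig import bot gives the robot as it stands.
- The arm moves only by the tool jog_arm, never from a script. Its argument "motion" is one flat list of numbers, 6 for each row, row after row: the shift along the tool's x, y, z in mm, then the turn, a rotation vector about the tool's x, y, z in degrees. A call has 1 to 20 rows; each row is the pose to reach, as a shift and turn from the pose commanded when the call began, along the tool's axes at that moment; what a row does not reach only later rows make up. A row lasts 1/8 s, in which the tool goes at most 62.5 mm and 10.7 degrees, less where a joint would pass 70% of its speed; a pose out of reach is approached as far as the arm can. A call with a gripper value outside its range is refused whole. "gripper" is the opening, from 0 (shut) to 1 (fully open), set as the call begins (left out, the last holds). The fingers move at their own pace and stop on an object; the grip force is fixed at half the most. Time passes only in rows, so rows that repeat a pose let the fingers close. It gives the time, the measured TCP pose, the force and the opening at its end, in the units of the state.
- bot.read_state(): the state, without advancing time (a new reading comes with each control period).
- bot.capture(name): name is "scene" or "top" or "wrist"; returns (picture, depth): 400x640x3 uint8, red, green, blue; 400x640 float32, m along the optical axis (not along the pixel's ray), 0 where there is no reading.
- bot.get_calibration(name): a dict with "mtx" (3x3 intrinsics, pixels), "k1" (the pictures are not rectified: a ray, as slopes to the right and down, at radius r is drawn at 1 + k1 r^2 times it, then the intrinsics apply), "pose" (4x4, takes a point from camera to world coordinates); the wrist camera has in their place "hand_eye" (4x4, takes a point from camera to tool coordinates, whose origin is the TCP and whose axes are the tool frame's). Camera axes: x right, y up, looking along -z (the intrinsics and any distortion apply to the point x, -y, -z); pixel columns grow to the right and rows downward; lengths in m; the calibration is good to about 2 mm. A picture is of the moment at which its call begins: read the wrist's pose just before it. get_calibration takes no time and is no camera call.
- bot.hand_in(): hands the job in, once; it reports no verdict.
The state is a dict: "time_s": time; "joint_positions": joint angles; "qvel": joint speeds; "tau": joint torques, N m; "position": TCP position; "tcp_rot": TCP orientation; "force": force on the tool from outside, world axes, zero at the start; "moment": the same for the moment, N m; "opening": opening from 0.0 (shut) to 1.0 (fully open).
Only numpy, scipy, OpenCV 4.12 (cv2) and the standard library are available. Lean on these libraries where they do the work, as an engineer would, in place of code of your own. Each camera call takes 0.05 s, during which the arm holds its last target.

## Task

Take the taller of the two battery packs out of the charger and stand it upright on the pan of the beam scale. Then slide the poise along the notched beam until the beam's pointed tip comes to rest at the centre line of the scale plate, inside the two short marks on either side of it, and let go. Leave the shorter pack in the charger.

Things in the scene. Friction and masses are not known exactly. Their poses are not given: they have to be found in the camera images.
- pack_mid (a point): Centre of the taller battery pack, a grey plastic block 40 x 56 x 110 mm (its own x, y, z; z up), about 0.3 to 0.6 kg, unknown. It starts upright in one of the charger's two bays, 30 mm deep in it, so that 80 mm stands out; it lifts straight up with 2 mm of play all round. It can be held across its 40 mm width (x), and the charger's bays lie side by side along y.
- shortpack_mid (a point): Centre of the shorter battery pack, 40 x 56 x 75 mm, upright in the charger's other bay, 80 mm (centre to centre) from the taller one. Stays there.
- charger: Black two-bay charger, fixed, 90 x 180 x 45 mm (x, y, z); origin at the centre of its underside. Bays at y = -40 and +40 mm, their floor 15 mm above the table; which bay holds which pack varies.
- scale: Grey beam scale, fixed; origin on the table under the fulcrum, which is 110 mm up. The notched beam runs along y: poise on the +y arm, pan at y = -100 mm. Base 130 x 475 x 18 mm (y -135 to 340 mm). A white plate (46 mm along y, 4 mm thick, top at 163 mm) stands just beyond the beam's tip, from y = 290 mm, with the same marks on both faces.
- pan_floor (a point): Centre of the upper face of the square steel pan, 96 mm inside its 5 mm high rim. The pan always stays level (parallel linkage) and goes up and down by about 10 mm either way as the beam tilts; where on the pan a load stands does not change the weighing. About 120 to 144 mm above the table.
- poise_grip (a point): Centre of the grip block on top of the dark steel poise (0.35 kg): 24 mm across the beam (x), 30 mm along it (y), its top 16 mm above this point and its foot, where the poise's wider body (34 x 40 mm) begins, 20 mm below it. Axes as the beam's; the point lies 32 mm above the beam's axis and tilts with the beam.
- poise (a joint): Travel of the poise along the beam in m, 0 to 0.155; 0 = 60 mm from the fulcrum, growing outwards (+y of the scale). It stays where it is left (about 1.5 N of friction; the notches do not catch). Starts near the outer end, beyond any balance point; balance comes somewhere in the middle of the travel.
- beam (a joint): Tilt of the beam in rad, -0.1 to +0.1 (stops), 0 = level, tip at the centre line. Positive: tip up, pan down (pack outweighs poise: slide the poise outwards). Near balance 1 mm of poise changes the tilt by about 0.006 rad, so outside some 17 mm of balance the beam lies at a stop. It swings freely and settles in about a second when nothing touches the poise.
- beam_tip (a point): Pointed dark tip of the beam, 285 mm from the fulcrum; moves up and down about 28 mm either way.
- centre_mark (a point): Inner end of the long centre line on the scale plate, 5 mm beyond the tip of the level beam; the tip must come to rest at its height. Short marks lie 8 mm above and below it, smaller outer ones at 28 mm.
Not all that is in view belongs to the job. Leave any purple look-alike of the part that bears pack_mid alone.

How it is judged:
By the outcome, as a careful person would: the job done as asked, in the order asked, and still so for the second after the job is handed in, with the robot touching nothing.
It also fails if it takes over 67 s, if anything falls off the work surface, if the arm or the gripper's body presses on something with over 40 N, if the wrist force passes 120 N, or if a joint passes its speed limit or range.

## Working session

There is one attempt and no reset: what is moved stays moved. The work goes in short steps, Python scripts to look and compute and a tool call to move; the robot and the scene stay as the last step left them, time stands still between calls to the robot, and variables do not carry over. Pictures are saved under pics/ and viewed, and the job is handed in when it is done.

Besides the shell and the picture viewer there is one more tool, called after ">>>" in YAML: its name, and indented under it one key for each argument. jog_arm: Moves the arm, as the interface text tells. Its arguments: {"type":"object","properties":{"motion":{"type":"array","items":{"type":"number"}},"gripper":{"type":"number"}},"required":["motion"]}

```bash
mkdir -p pics; ls; python3 - <<'E'
from rig import bot
import cv2,numpy as np
s=bot.read_state();print(s)
for n in ["scene","top","wrist"]:
    p,d=bot.capture(n);cv2.imwrite(f"pics/{n}0.png",p[:,:,::-1]);np.save(f"pics/{n}0.npy",d)
    print(n,bot.get_calibration(n))
E
```

```text
pics
{'time_s': 0.0, 'joint_positions': array([ 6.01326985e+01,  3.02781484e+01,  8.21565452e+01,  9.01542298e-04,
        6.76882421e+01, -1.02255247e+01]), 'qvel': array([-0.07433438,  0.08955336, -0.1133288 ,  0.05775468,  0.004063  ,
       -0.01316584]), 'tau': array([ 1.45115901e-03, -4.40036595e+01, -1.76593906e+01,  6.33975654e-02,
        5.82370092e-02, -1.52077669e-04]), 'position': array([0.20969155, 0.58804987, 0.24357946]), 'tcp_rot': array([[ 9.41810383e-01, -1.08113285e-03,  3.36142876e-01],
       [-3.36144382e-01, -1.85340210e-03,  9.41808643e-01],
       [-3.95212352e-04, -9.99997698e-01, -2.10897007e-03]]), 'force': array([ 0.81981072, -0.53359883,  1.26092729]), 'moment': array([ 0.00505779, -0.01591115,  0.05388362]), 'opening': 1.0018893515302048}
scene {'mtx': array([[391.57361472,   0.        , 321.37840148],
       [  0.        , 391.57361472, 192.17853597],
       [  0.        ,   0.        ,   1.        ]]), 'k1': -0.0337997093430824, 'pose': array([[ 1.18549040e-01, -8.01805604e-01,  5.85708032e-01,
         1.05307869e+00],
       [ 9.92948145e-01,  9.59
[... 527 characters left out ...]
0.00190019, -0.01172648],
       [ 0.00339754,  0.154043  ,  0.9880583 ,  1.12713417],
       [ 0.        ,  0.        ,  0.        ,  1.        ]])}
wrist {'mtx': array([[283.46802551,   0.        , 315.45510896],
       [  0.        , 283.46802551, 199.53149401],
       [  0.        ,   0.        ,   1.        ]]), 'k1': 0.006293780597867592, 'hand_eye': array([[ 6.45380624e-04, -9.63922260e-01, -2.66183132e-01,
        -7.43987628e-02],
       [ 7.08267740e-04,  2.66183562e-01, -9.63922097e-01,
        -1.39697246e-01],
       [ 9.99999541e-01,  4.33567719e-04,  8.54504754e-04,
         2.10009205e-04],
       [ 0.00000000e+00,  0.00000000e+00,  0.00000000e+00,
         1.00000000e+00]])}
```

View pics/scene0.png

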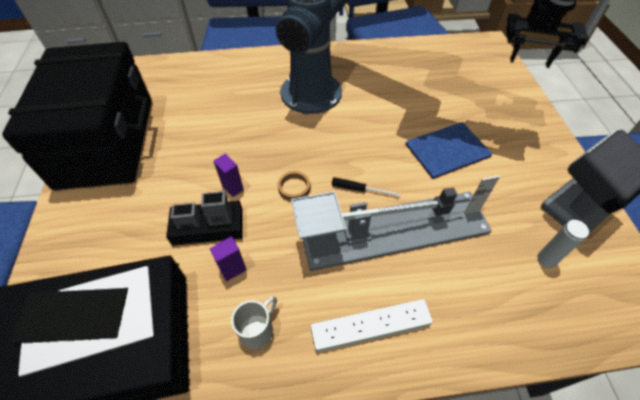

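View pics/top0.png

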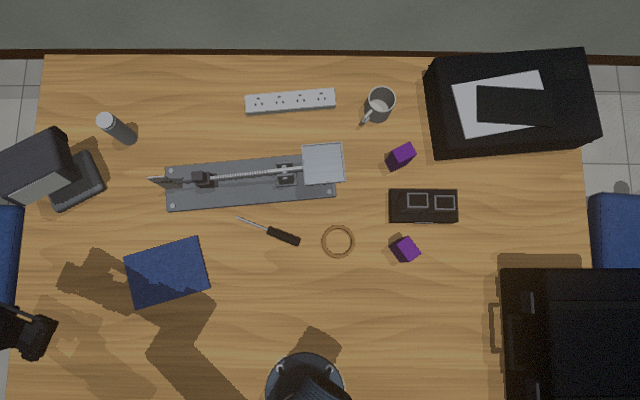

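View pics/wrist0.png

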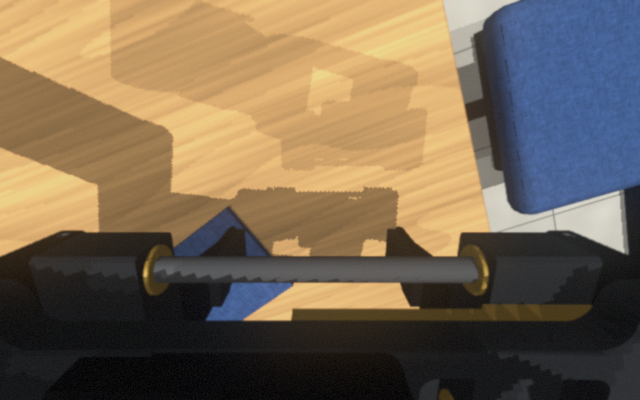

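The scene picture shows the charger at about (205,222), with the taller-looking pack at (215,207) and the other at (184,216). In the top view the packs are at (417,200) and (445,203). The purple blocks at (228,175) and (228,257) are look-alikes. The scale's pan is at (320,215), its poise at (446,200) and its plate at (484,195). Next I'll enlarge the crops and use depth.

```bash
cat > h.py <<'E'
import numpy as np,cv2
from rig import bot
def rays(n,px):
    c=bot.get_calibration(n);K=c["mtx"]
    u=cv2.undistortPoints(np.array(px,float).reshape(-1,1,2),K,np.array([c["k1"],0,0,0]))[:,0]
    return np.c_[u[:,0],-u[:,1],-np.ones(len(u))]
def pose(n,s=None):
    c=bot.get_calibration(n)
    if n!="wrist":return c["pose"]
    T=np.eye(4);T[:3,:3]=s["tcp_rot"];T[:3,3]=s["position"];return T@c["hand_eye"]
def plane(n,px,z,s=None):
    T=pose(n,s);d=rays(n,px)@T[:3,:3].T
    return T[:3,3]+d*((z-T[2,3])/d[:,2])[:,None]
def cloud(n,d,s=None,roi=None):
    h,w=d.shape;v,u=np.mgrid[:h,:w]
    if roi: 
        a,b,c_,e=roi;u=u[b:e,a:c_];v=v[b:e,a:c_];d=d[b:e,a:c_]
    T=pose(n,s);r=rays(n,np.c_[u.ravel(),v.ravel()])*d.ravel()[:,None]
    return (r@T[:3,:3].T+T[:3,3]).reshape(d.shape+(3,))
E
python3 - <<'E'
from h import *
for n,rs in (("top",[(380,180,470,230),(140,130,360,220)]),("scene",[(160,150,260,250),(290,170,500,270)])):
    im=cv2.imread(f"pics/{n}0.png")
    for i,(a,b,c,d) in enumerate(rs):
        k=min(800//(c-a),600//(d-b))
        cv2.imwrite(f"pics/{n}_c{i}.png",cv2.resize(im[b:d,a:c],None,fx=k,fy=k,interpolation=cv2.INTER_CUBIC))
dt=np.load("pics/top0.npy");ds=np.load("pics/scene0.npy")
P=cloud("top",dt)
for p in [(417,200),(445,203),(402,210),(322,163),(345,163),(203,177),(160,179),(250,172),(400,230),(300,230)]:print(p,P[p[1],p[0]].round(4))
P=cloud("scene",ds)
print()
for p in [(215,200),(184,212),(320,215),(448,193),(484,190)]:print(p,P[p[1],p[0]].round(4))
E
```

```text
(417, 200) [ 0.4956 -0.2792  0.1262]
(445, 203) [ 0.4943 -0.3613  0.0911]
(402, 210) [ 0.478  -0.254   0.0689]
(322, 163) [ 0.5841 -0.0405  0.1419]
(345, 163) [ 6.212e-01 -1.102e-01  6.000e-04]
(203, 177) [0.5471 0.2566 0.1346]
(160, 179) [0.5415 0.3651 0.1325]
(250, 172) [0.567  0.1432 0.1091]
(400, 230) [ 0.4315 -0.2633 -0.0022]
(300, 230) [0.4285 0.0155 0.0022]

(215, 200) [ 0.5039 -0.2725  0.1257]
(184, 212) [ 0.5045 -0.3541  0.0901]
(320, 215) [ 0.5857 -0.0351  0.1437]
(448, 193) [0.5555 0.2697 0.1354]
(484, 190) [0.5451 0.3681 0.1174]
```

```bash
ls pics
```

```text
scene0.npy
scene0.png
scene_c0.png
scene_c1.png
top0.npy
top0.png
top_c0.png
top_c1.png
wrist0.npy
wrist0.png
```

View pics/top_c0.png

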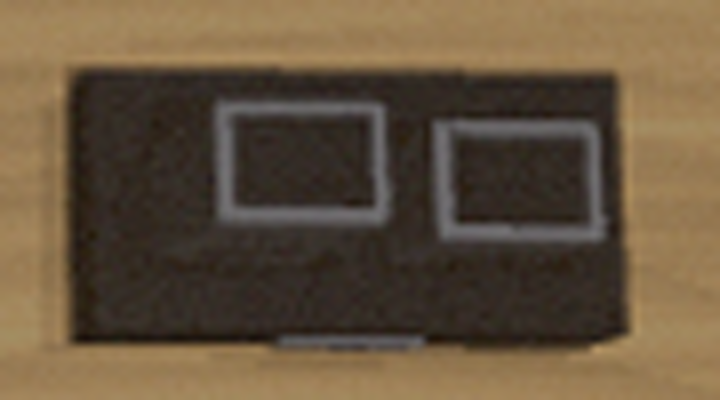

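View pics/top_c1.png

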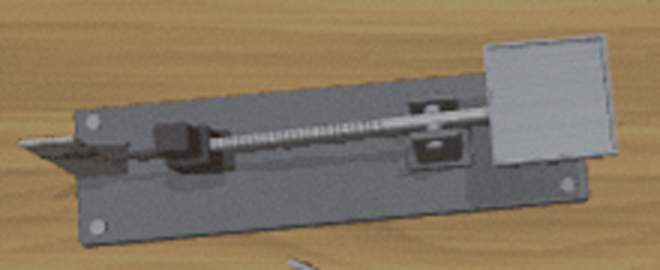

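View pics/scene_c0.png

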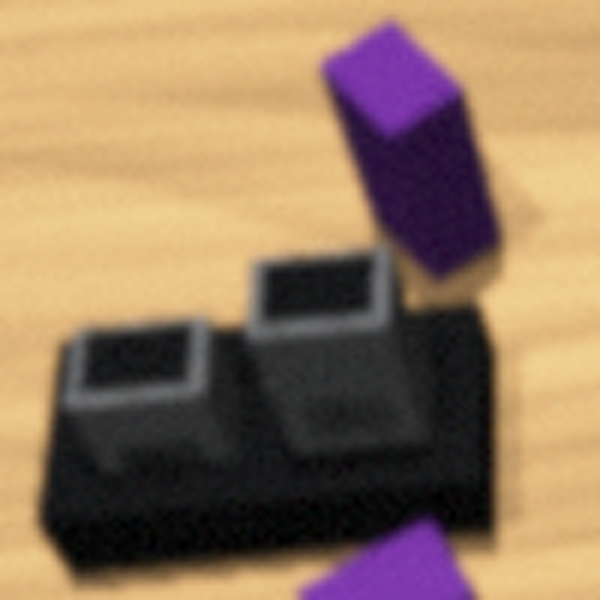

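View pics/scene_c1.png

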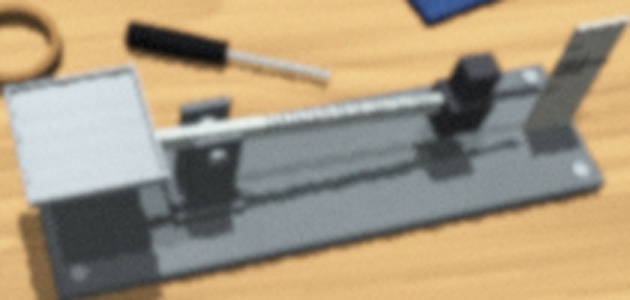

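The taller pack is the one at top (417,200) and scene (215,200). Its top is at z=0.126 m against 0.125 expected, and the other's is 0.09. Both are grey, so they aren't the purple look-alikes. Next come the precise positions.

```bash
python3 - <<'E'
from h import *
def rect(n,m,z,lab):
    cs,_=cv2.findContours(m.astype(np.uint8),cv2.RETR_EXTERNAL,cv2.CHAIN_APPROX_NONE)
    c=max(cs,key=cv2.contourArea)
    w=plane(n,c[:,0].astype(float),z)[:,:2]
    r=cv2.minAreaRect((w*1000).astype(np.float32));print(n,lab,np.round(r[0],1),np.round(r[1],1),round(r[2],1))
for n in("top","scene"):
    im=cv2.imread(f"pics/{n}0.png").astype(int);d=np.load(f"pics/{n}0.npy");P=cloud(n,d)
    X,Y,Z=P[...,0],P[...,1],P[...,2]
    g=im.mean(2)
    near=lambda x,y,r:(abs(X-x)<r)&(abs(Y-y)<r)
    rect(n,near(.5,-.276,.06)&(Z>.115)&(g>0),.125,"tall")
    rect(n,near(.5,-.357,.045)&(Z>.075)&(Z<.108)&(g>0),.09,"short")
    rect(n,near(.585,-.037,.09)&(Z>.125),float(np.median(Z[near(.585,-.037,.03)])),"pan")
    rect(n,(Z>.008)&(Z<.03)&(abs(X-.55)<.13)&(Y>-.1)&(Y<.41),.018,"base")
    rect(n,near(.5,-.31,.13)&(Z>.03)&(Z<.06)&(g<80),.045,"charger")
    m=(im[...,1]*1.5<im[...,0])&(im[...,2]>im[...,1]*1.4)&(abs(X-.5)<.25)&(Y<-.1)&(Z>.01)
    for k,c in enumerate(cv2.findContours(m.astype(np.uint8),cv2.RETR_EXTERNAL,cv2.CHAIN_APPROX_NONE)[0]):
        if cv2.contourArea(c)>30:
            mm=np.zeros(m.shape,np.uint8);cv2.drawContours(mm,[c],-1,1,-1);q=P[mm>0];print(n,"purple",q.min(0).round(3),q.max(0).round(3))
    m=near(.55,.26,.04)&(Z>.125)
    q=P[m];print(n,"poise top pts",q.mean(0).round(4),q.min(0).round(3),q.max(0).round(3))
E
```

```text
top tall [ 497.1 -278.6] [38.1 57.8] 0.6
top short [ 495.8 -357.4] [39.4 60.4] 0.6
top pan [584.9 -41.5] [104.4 103.7] 5.9
top base [538.8 155.3] [ 83.5 471.1] 5.9
top charger [ 497.1 -318.9] [ 90.2 183.3] 0.5
top purple [ 0.344 -0.289  0.103] [ 0.407 -0.228  0.114]
top purple [ 0.33  -0.285  0.016] [ 0.653 -0.012  1.127]
top poise top pts [0.5507 0.2698 0.1338] [0.539 0.256 0.126] [0.563 0.286 0.14 ]
scene tall [ 501.9 -277.7] [47.1 56.5] 1.5
scene short [ 503.  -356.3] [49.3 57.3] 1.3
scene pan [583.  -39.9] [107.8 103.3] 5.7
scene base [569.  160.1] [130.9 475. ] 6.6
scene charger [ 502.2 -317.4] [ 99.  179.1] 0.3
scene purple [ 0.54  -0.282  0.011] [ 1.053 -0.088  0.873]
scene purple [ 0.347 -0.284  0.01 ] [ 1.053 -0.088  0.873]
scene poise top pts [0.5553 0.2716 0.1345] [0.541 0.257 0.126] [0.566 0.29  0.141]
```

```bash
cat >> h.py <<'E'
from scipy.spatial.transform import Rotation as Ro
def Rt(yaw):
    a=np.radians(yaw);z=np.array([np.cos(a),np.sin(a),0]);y=np.array([0,0,-1.]);x=np.cross(y,z);return np.c_[x,y,z]
def plan(*wps):
    s=bot.read_state();R=s["tcp_rot"];p=s["position"]
    print("t",round(s["time_s"],2),"p",p.round(4),"F",s["force"].round(1),"op",round(s["opening"],3))
    for w in wps:
        print(w,"->",((R.T@(np.array(w[:3])-p))*1000).round(1),Ro.from_matrix(R.T@Rt(w[3])).as_rotvec(degrees=True).round(2))
E
python3 - <<'E'
from h import *
for n in("top","scene"):
    im=cv2.imread(f"pics/{n}0.png").astype(int);d=np.load(f"pics/{n}0.npy");P=cloud(n,d)
    m=(im[...,1]*1.5<im[...,0])&(im[...,2]>im[...,1]*1.4)&(P[...,2]>.1)&(P[...,2]<.125)&(P[...,1]<-.1)
    for x in(.37,.6):
        q=P[m&(abs(P[...,0]-x)<.08)];print(n,np.percentile(q,[3,97],axis=0).round(3))
plan((.45,.25,.27,30),(.498,-.278,.24,1))
E
```

```text
top [[ 0.349 -0.282  0.105]
 [ 0.401 -0.234  0.112]]
top [[ 0.603 -0.279  0.105]
 [ 0.646 -0.228  0.113]]
scene [[ 0.328 -0.686  0.102]
 [ 0.406 -0.233  0.123]]
scene [[ 0.604 -0.278  0.102]
 [ 0.652 -0.226  0.113]]
t 0.15 p [0.2098 0.5882 0.2438] F [ 0.5 -1.  -0.5] op 1.001
(0.45, 0.25, 0.27, 30) -> [ 339.9  -25.9 -237.8] [1.000e-01 4.036e+01 2.000e-02]
(0.498, -0.278, 0.24, 1) -> [ 562.6    4.8 -718.9] [1.000e-01 6.936e+01 4.000e-02]
```

>>> jog_arm:
  motion: [340,-26,-238,0,40,0,340,-26,-238,0,40,0,340,-26,-238,0,40,0,340,-26,-238,0,40,0,340,-26,-238,0,40,0,340,-26,-238,0,40,0,562,5,-719,0,69,0,562,5,-719,0,69,0,562,5,-719,0,69,0,562,5,-719,0,69,0,562,5,-719,0,69,0,562,5,-719,0,69,0,562,5,-719,0,69,0,562,5,-719,0,69,0,562,5,-719,0,69,0,562,5,-719,0,69,0,562,5,-719,0,69,0,562,5,-719,0,69,0]
  gripper: 1

```text
time_s: 2.4
position: [0.4973, -0.2756, 0.2394]
tcp_rot: [[0.025, -0.001, 1.0], [-1.0, 0.001, 0.025], [-0.001, -1.0, -0.001]]
force: [0.6, -0.3, -0.4]
opening: 0.998
```

```bash
python3 - <<'E'
from h import *
s=bot.read_state();p,d=bot.capture("wrist");cv2.imwrite("pics/w1.png",p[:,:,::-1]);np.save("pics/w1.npy",d)
print(s["tcp_rot"].round(4))
P=cloud("wrist",d,s);Z=P[...,2]
m=(abs(P[...,0]-.498)<.05)&(abs(P[...,1]+.278)<.045)&(Z>.115)&(Z<.135)
q=P[m];print(len(q))
if len(q):
    cs,_=cv2.findContours(m.astype(np.uint8),0,cv2.CHAIN_APPROX_NONE);c=max(cs,key=cv2.contourArea)
    w=plane("wrist",c[:,0].astype(float),.125,s)[:,:2];print(cv2.minAreaRect((w*1000).astype(np.float32)))
plan((.498,-.278,.098,1))
E
```

```text
[[ 0.0252 -0.001   0.9997]
 [-0.9997  0.0012  0.0252]
 [-0.0013 -1.     -0.001 ]]
2432
((495.2435607910156, -277.9050598144531), (56.574249267578125, 39.45925521850586), 89.90108489990234)
t 2.45 p [ 0.4974 -0.2756  0.2396] F [0.1 0.4 0.5] op 1.002
(0.498, -0.278, 0.098, 1) -> [  2.5 141.6   0.6] [ 0.03  0.46 -0.05]
```

View pics/w1.png

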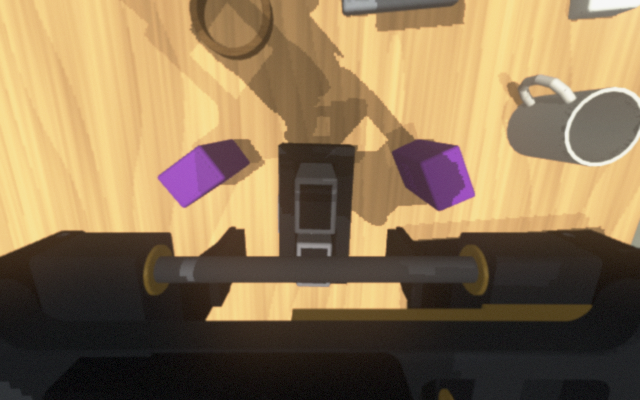

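The wrist view shows the taller pack's rim at (317,205), centred between the jaws, with the purple blocks at (205,172) and (435,175) clear of the fingers. Now I'll descend and grip.

>>> jog_arm:
  motion: [2.5,50,-1,0,0.5,0,2.5,90,-1,0,0.5,0,2.5,120,-1,0,0.5,0,2.5,141,-1,0,0.5,0,2.5,141,-1,0,0.5,0,2.5,141,-1,0,0.5,0]

```text
time_s: 3.2
position: [0.4974, -0.2796, 0.0995]
tcp_rot: [[0.016, 0.001, 1.0], [-1.0, -0.001, 0.016], [0.001, -1.0, 0.001]]
force: [0.4, 0.1, -0.1]
opening: 1.0
```

>>> jog_arm:
  motion: [0,0,0,0,0,0,0,0,0,0,0,0,0,0,0,0,0,0,0,0,0,0,0,0,0,0,0,0,0,0,0,0,0,0,0,0,0,0,0,0,0,0,0,0,0,0,0,0]
  gripper: 0

```text
time_s: 4.2
position: [0.4967, -0.28, 0.0985]
tcp_rot: [[0.015, -0.0, 1.0], [-1.0, -0.0, 0.015], [0.0, -1.0, -0.0]]
force: [-0.2, -1.4, -0.0]
opening: 0.456
```

>>> jog_arm:
  motion: [0,-15,0,0,0,0,0,-35,0,0,0,0,0,-60,0,0,0,0,0,-90,0,0,0,0,0,-130,0,0,0,0,0,-170,0,0,0,0,0,-170,0,0,0,0,0,-170,0,0,0,0,0,-170,0,0,0,0]

```text
time_s: 5.32
position: [0.4955, -0.279, 0.2664]
tcp_rot: [[0.015, -0.004, 1.0], [-1.0, 0.003, 0.015], [-0.003, -1.0, -0.004]]
force: [-0.3, 0.4, -4.6]
opening: 0.461
```

```bash
python3 - <<'E'
from h import *
print(bot.read_state()["tcp_rot"].round(4))
for n in("scene","top"):
    p,d=bot.capture(n);cv2.imwrite(f"pics/{n}2.png",p[:,:,::-1]);np.save(f"pics/{n}2.npy",d)
plan((.585,-.041,.27,6.2))
E
```

```text
[[ 0.0149 -0.0036  0.9999]
 [-0.9999  0.0031  0.0149]
 [-0.0032 -1.     -0.0036]]
t 5.42 p [ 0.496  -0.2794  0.2668] F [-0.1 -0.2 -3.3] op 0.457
(0.585, -0.041, 0.27, 6.2) -> [-237.    -2.9   92.6] [ 0.15 -5.35 -0.15]
```

View pics/scene2.png

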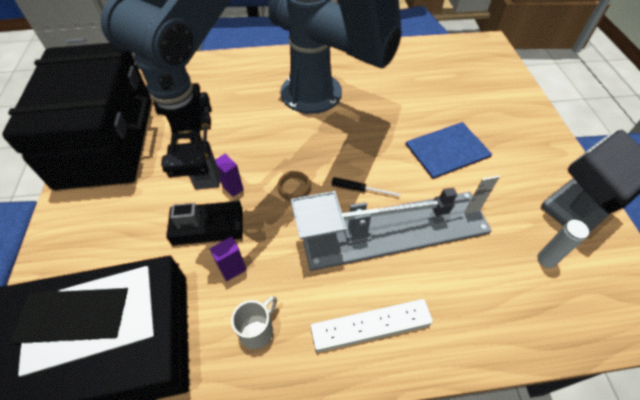

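The scene view shows the pack held at (200,165), the bay empty and the short pack still at (184,212). Next, move over the pan.

>>> jog_arm:
  motion: [-40,-3,15,0,-1,0,-90,-3,35,0,-2,0,-140,-3,55,0,-3.5,0,-190,-3,75,0,-5.3,0,-220,-3,86,0,-5.3,0,-237,-3,92,0,-5.3,0,-237,-3,92,0,-5.3,0,-237,-3,92,0,-5.3,0,-237,-3,92,0,-5.3,0]

```text
time_s: 6.55
position: [0.5849, -0.043, 0.2715]
tcp_rot: [[0.105, -0.0, 0.994], [-0.994, -0.0, 0.105], [0.0, -1.0, -0.0]]
force: [-0.2, 0.6, -4.5]
opening: 0.459
```

```bash
python3 - <<'E'
from h import *
plan((.584,-.041,.236,6.2),(.584,-.041,.227,6.2))
print(bot.read_state()["tcp_rot"].round(4))
p,d=bot.capture("scene");cv2.imwrite(f"pics/scene3.png",p[:,:,::-1])
E
```

```text
t 6.55 p [ 0.5849 -0.043   0.2715] F [-0.2  0.6 -4.5] op 0.459
(0.584, -0.041, 0.236, 6.2) -> [-2.1 35.5 -0.6] [ 0.02 -0.15  0.02]
(0.584, -0.041, 0.227, 6.2) -> [-2.1 44.5 -0.6] [ 0.02 -0.15  0.02]
[[ 1.055e-01 -4.000e-04  9.944e-01]
 [-9.944e-01 -4.000e-04  1.055e-01]
 [ 3.000e-04 -1.000e+00 -4.000e-04]]
```

View pics/scene3.png

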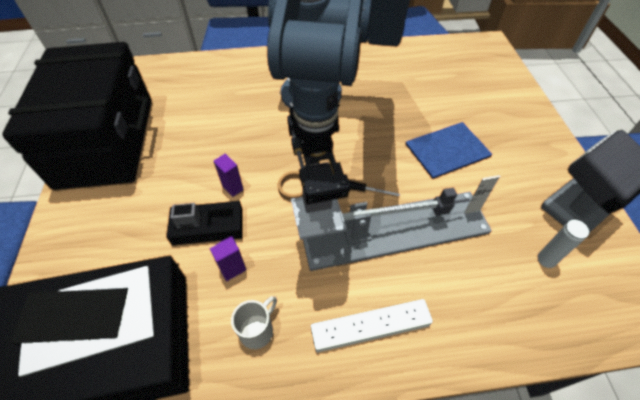

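The pack hangs over the pan at about (325,200). Now I'll lower it gently.

>>> jog_arm:
  motion: [-2,12,0,0,0,0,-2,24,0,0,0,0,-2,35,0,0,0,0,-2,40,0,0,0,0,-2,43,0,0,0,0,-2,44,0,0,0,0,-2,44,0,0,0,0,-2,44,0,0,0,0]

```text
time_s: 7.6
position: [0.5851, -0.0396, 0.2279]
tcp_rot: [[0.107, 0.001, 0.994], [-0.994, -0.0, 0.107], [0.0, -1.0, 0.001]]
force: [1.1, 0.7, -4.7]
opening: 0.456
```

```bash
python3 - <<'E'
from h import *
print(bot.read_state()["force"])
p,d=bot.capture("scene");cv2.imwrite(f"pics/scene4.png",cv2.resize(p[130:280,270:510,::-1],None,fx=3,fy=3,interpolation=cv2.INTER_CUBIC))
print(bot.read_state()["force"])
E
```

```text
[ 1.12537397  0.66626977 -4.72871216]
[ 0.22977132  0.69003394 -4.74128496]
```

View pics/scene4.png

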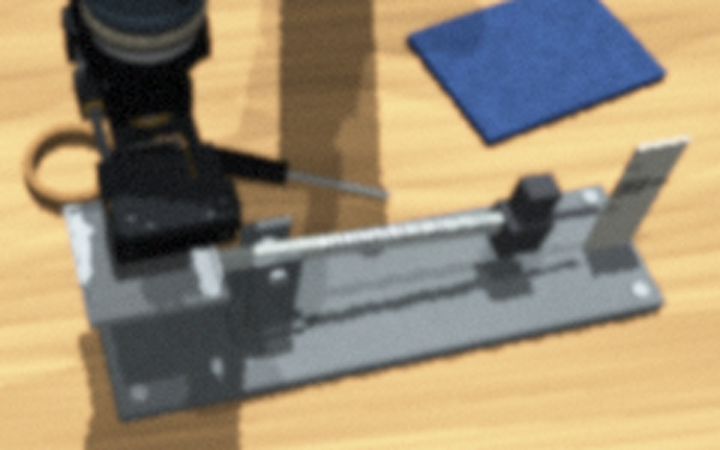

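The pack is over the pan but carries no contact force yet. I'll keep lowering in small steps.

>>> jog_arm:
  motion: [1,1,0,0,0,0,1,2,0,0,0,0,1,2,0,0,0,0,1,2,0,0,0,0]

```text
time_s: 8.15
position: [0.5853, -0.0403, 0.226]
tcp_rot: [[0.107, 0.001, 0.994], [-0.994, 0.0, 0.107], [-0.0, -1.0, 0.001]]
force: [-1.7, 2.6, 1.3]
opening: 0.461
```

>>> jog_arm:
  motion: [0,1,0,0,0,0,0,2,0,0,0,0,0,2,0,0,0,0,0,2,0,0,0,0]

```text
time_s: 8.65
position: [0.5852, -0.0405, 0.2236]
tcp_rot: [[0.107, 0.0, 0.994], [-0.994, 0.0, 0.107], [-0.0, -1.0, 0.0]]
force: [-0.3, 3.2, 3.3]
opening: 0.455
```

Contact was at about z=0.226. I'll ease back 2 mm, then release.

>>> jog_arm:
  motion: [0,-1,0,0,0,0,0,-2,0,0,0,0,0,-2,0,0,0,0]

```text
time_s: 9.02
position: [0.5852, -0.0406, 0.2257]
tcp_rot: [[0.107, 0.001, 0.994], [-0.994, -0.0, 0.107], [0.0, -1.0, 0.001]]
force: [1.1, 3.1, 2.1]
opening: 0.458
```

>>> jog_arm:
  motion: [0,0,0,0,0,0,0,0,0,0,0,0,0,0,0,0,0,0,0,0,0,0,0,0,0,0,0,0,0,0,0,0,0,0,0,0]
  gripper: 1

```text
time_s: 9.78
position: [0.5851, -0.0407, 0.2256]
tcp_rot: [[0.107, 0.0, 0.994], [-0.994, -0.0, 0.107], [0.0, -1.0, 0.0]]
force: [-0.1, -0.2, 1.1]
opening: 0.978
```

>>> jog_arm:
  motion: [0,-20,0,0,0,0,0,-50,0,0,0,0,0,-80,0,0,0,0,0,-90,0,0,0,0,0,-90,0,0,0,0,0,-90,0,0,0,0]

```text
time_s: 10.52
position: [0.5843, -0.0404, 0.3141]
tcp_rot: [[0.107, -0.003, 0.994], [-0.994, 0.001, 0.107], [-0.001, -1.0, -0.003]]
force: [0.2, -0.4, 0.2]
opening: 1.002
```

```bash
python3 - <<'E'
from h import *
s=bot.read_state()
for n in("scene","top","wrist"):
    p,d=bot.capture(n);cv2.imwrite(f"pics/{n}5.png",p[:,:,::-1]);np.save(f"pics/{n}5.npy",d)
    if n!="wrist":
        P=cloud(n,d,s);m=(abs(P[...,0]-.555)<.04)&(abs(P[...,1]-.26)<.06)&(P[...,2]>.126);q=P[m]
        print(n,len(q),q.mean(0).round(4) if len(q) else "")
plan((.553,.2,.25,6.2),(.553,.2705,.20,6.2))
E
cd pics; python3 -c "
import cv2,numpy as np
a=cv2.imread('scene5.png')[130:280,270:510];b=cv2.imread('wrist5.png')
cv2.imwrite('m5.png',np.vstack([cv2.resize(a,(480,300),interpolation=2),cv2.resize(b,(480,300))]))"
```

```text
scene 140 [0.5551 0.2716 0.1346]
top 120 [0.5509 0.2701 0.1345]
t 10.68 p [ 0.5845 -0.0405  0.3143] F [0.4 0.2 0.2] op 1.0
(0.553, 0.2, 0.25, 6.2) -> [-242.5   64.5   -5.4] [ 0.14 -0.05 -0.05]
(0.553, 0.2705, 0.2, 6.2) -> [-312.5  114.5    2.3] [ 0.14 -0.05 -0.05]
```

View pics/m5.png

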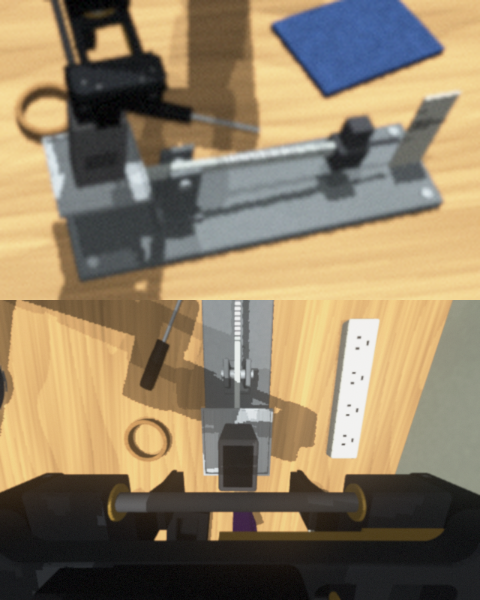

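The crops show the pack standing upright on the pan at (330,205 in scene), with the beam still down at its stop. Now I'll go above the poise and look with the wrist camera.

>>> jog_arm:
  motion: [-62,0,0,0,0,0,-124,0,0,0,0,0,-180,20,0,0,0,0,-242,64,-3,0,0,0,-300,90,0,0,0,0,-312,114,2,0,0,0,-312,114,2,0,0,0,-312,114,2,0,0,0,-312,114,2,0,0,0]

```text
time_s: 11.8
position: [0.5547, 0.2687, 0.2029]
tcp_rot: [[0.106, 0.002, 0.994], [-0.994, 0.0, 0.106], [-0.0, -1.0, 0.002]]
force: [-0.5, -0.5, -0.3]
opening: 0.998
```

```bash
python3 - <<'E'
from h import *
s=bot.read_state()
p,d=bot.capture("wrist");cv2.imwrite("pics/w6.png",p[:,:,::-1]);np.save("pics/w6.npy",d)
P=cloud("wrist",d,s)
m=(abs(P[...,0]-.555)<.04)&(abs(P[...,1]-.26)<.05)&(P[...,2]>.115)&(P[...,2]<.15);q=P[m]
print(len(q),np.percentile(q,[2,50,98],axis=0).round(4))
t=m&(P[...,2]>.132);print(P[t].mean(0),np.percentile(P[t],[2,98],axis=0).round(4))
plan((.552,.2705,.13,6.2))
E
```

```text
1227 [[0.5384 0.2615 0.1212]
 [0.5498 0.2768 0.1355]
 [0.5614 0.2895 0.1375]]
[0.54991165 0.27551412 0.13552269] [[0.5385 0.2614 0.1329]
 [0.5615 0.2891 0.1376]]
t 11.85 p [0.5546 0.2687 0.2029] F [-0.   0.5  0.1] op 1.003
(0.552, 0.2705, 0.13, 6.2) -> [-2.  72.9 -2.6] [-0.14 -0.14 -0.01]
```

View pics/w6.png

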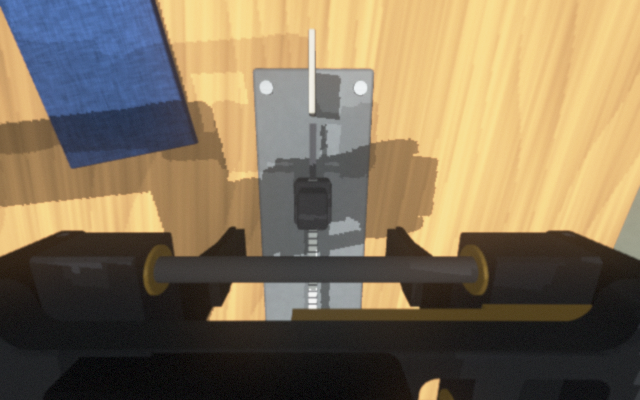

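The wrist view shows the poise block at (313,203) and the plate's edge at (312,70). Its top centre is at (0.550, 0.2755, 0.1357), which fits the description. Now I'll descend and grip the block.

>>> jog_arm:
  motion: [-6,25,-4,0,0,0,-6,50,-4,0,0,0,-6,68,-4,0,0,0,-6,75,-4,0,0,0,-6,75,-4,0,0,0,-6,75,-4,0,0,0]

```text
time_s: 12.6
position: [0.5497, 0.2755, 0.1274]
tcp_rot: [[0.107, 0.002, 0.994], [-0.994, 0.001, 0.107], [-0.0, -1.0, 0.002]]
force: [0.7, 0.2, 0.9]
opening: 1.0
```

>>> jog_arm:
  motion: [0,0,0,0,0,0,0,0,0,0,0,0,0,0,0,0,0,0,0,0,0,0,0,0,0,0,0,0,0,0,0,0,0,0,0,0,0,0,0,0,0,0,0,0,0,0,0,0]
  gripper: 0

```text
time_s: 13.6
position: [0.5513, 0.2756, 0.1271]
tcp_rot: [[0.107, 0.005, 0.994], [-0.994, 0.001, 0.107], [-0.001, -1.0, 0.005]]
force: [5.5, 0.7, -0.9]
opening: 0.272
```

```bash
python3 - <<'E'
from h import *
f=[]
print(bot.read_state()["tcp_rot"].round(4))
plan((.5503,.274,.1499,6.2))
E
```

```text
[[ 1.067e-01  5.000e-03  9.943e-01]
 [-9.943e-01  1.100e-03  1.067e-01]
 [-6.000e-04 -1.000e+00  5.100e-03]]
t 13.6 p [0.5513 0.2756 0.1271] F [ 5.5  0.7 -0.9] op 0.272
(0.5503, 0.274, 0.1499, 6.2) -> [  1.4 -22.8  -1. ] [-0.29 -0.07 -0.03]
```

Opening 0.272 is 23.7 mm, matching the 24 mm block. I'll raise the beam to level while holding the poise, then slide inwards about 80 mm. The lifted pack weighed about 4.5 N, which puts balance near d≈0.13 m.

>>> jog_arm:
  motion: [0,-4,1,0,0,0,0.5,-8,2,0,0,0,1,-12,2,0,0,0,1.5,-16,2,0,0,0,2,-21,2,0,0,0,10,-21,2,0,0,0,20,-21,2,0,0,0,30,-21,2,0,0,0,40,-21,2,0,0,0,50,-21,2,0,0,0,60,-21,2,0,0,0,70,-21,2,0,0,0,80,-21,2,0,0,0,80,-21,2,0,0,0,80,-21,2,0,0,0]

```text
time_s: 15.48
position: [0.5596, 0.1954, 0.1475]
tcp_rot: [[0.107, -0.0, 0.994], [-0.994, -0.001, 0.107], [0.001, -1.0, -0.0]]
force: [4.7, -0.9, -1.6]
opening: 0.279
```

```bash
cat > look.py <<'E'
from h import *
import sys
k=sys.argv[1]
s=bot.read_state();plan()
p,d=bot.capture("scene")
q=cv2.resize(p[130:280,270:510,::-1],None,fx=3,fy=3,interpolation=cv2.INTER_CUBIC);cv2.imwrite(f"pics/s{k}.png",q);np.save(f"pics/s{k}.npy",d)
p,d=bot.capture("wrist");cv2.imwrite(f"pics/wr{k}.png",p[:,:,::-1]);np.save(f"pics/wr{k}.npy",d)
E
python3 look.py 7
```

```text
t 15.47 p [0.5596 0.1954 0.1475] F [ 4.7 -0.9 -1.6] op 0.279
```

View pics/s7.png

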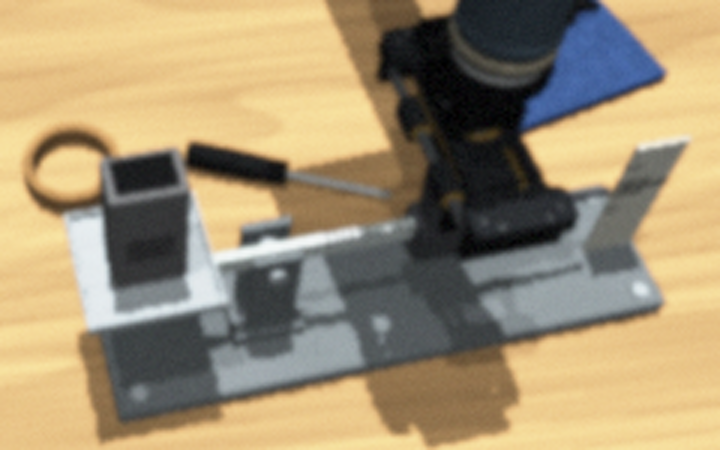

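View pics/wr7.png

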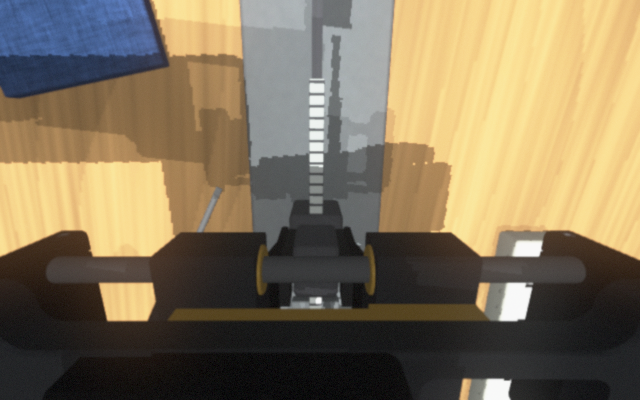

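The scene view shows the poise held at (435,235 in the crop) with the beam about level. I'll release and let it settle.

>>> jog_arm:
  motion: [0,0,0,0,0,0,0,0,0,0,0,0,0,0,0,0,0,0,0,0,0,0,0,0,0,0,0,0,0,0,0,0,0,0,0,0,0,0,0,0,0,0,0,0,0,0,0,0,0,0,0,0,0,0,0,0,0,0,0,0,0,0,0,0,0,0,0,0,0,0,0,0,0,0,0,0,0,0]
  gripper: 0.8

```text
time_s: 17.2
position: [0.5595, 0.196, 0.1475]
tcp_rot: [[0.107, -0.0, 0.994], [-0.994, -0.0, 0.107], [0.0, -1.0, -0.0]]
force: [-0.4, -0.1, -0.4]
opening: 0.8
```

```bash
cat >> look.py <<'E'
P=cloud("wrist",d,s);o=np.array([.573,.059]);ys=np.array([-.107,.994]);xs=np.array([.994,.107])
a=P[...,:2]-o;u=a@xs;v=a@ys
x0=float(sys.argv[2]) if len(sys.argv)>2 else 0
m=(abs(u-x0)<.012)&(v>.05)&(v<.3)&(P[...,2]>.06)&(P[...,2]<.2)
for lo in np.arange(.05,.3,.015):
    mm=m&(v>=lo)&(v<lo+.015)
    if mm.sum()>3:print(round(lo+.0075,4),mm.sum(),np.median(P[mm][:,2]).round(4),np.median(u[mm]).round(4))
D=np.load(f"pics/s{k}.npy");Q=cloud("scene",D);a=Q[...,:2]-o;u=a@xs;v=a@ys
mm=(abs(u)<.044)&(v>-.142)&(v<-.058)&(Q[...,2]<.16)&(Q[...,2]>.1)
z=Q[mm][:,2];print("pan z",mm.sum(),np.median(z).round(4))
E
python3 look.py 8
```

```text
t 17.2 p [0.5595 0.196  0.1475] F [-0.4 -0.1 -0.4] op 0.8
0.0875 150 0.115 -0.0006
0.1025 55 0.1149 -0.0006
0.1175 131 0.1522 0.0001
0.1325 199 0.1526 -0.0005
0.1475 1978 0.14 0.0001
0.1625 387 0.1121 -0.0005
0.1775 312 0.1117 0.0001
0.1925 319 0.1112 0.0001
0.2075 350 0.1105 0.0001
0.2225 375 0.11 0.0001
0.2375 281 0.1032 0.0001
0.2525 282 0.1022 0.0004
0.2675 292 0.1016 0.0001
0.2825 61 0.1011 0.0007
pan z 710 0.1385
```

View pics/s8.png

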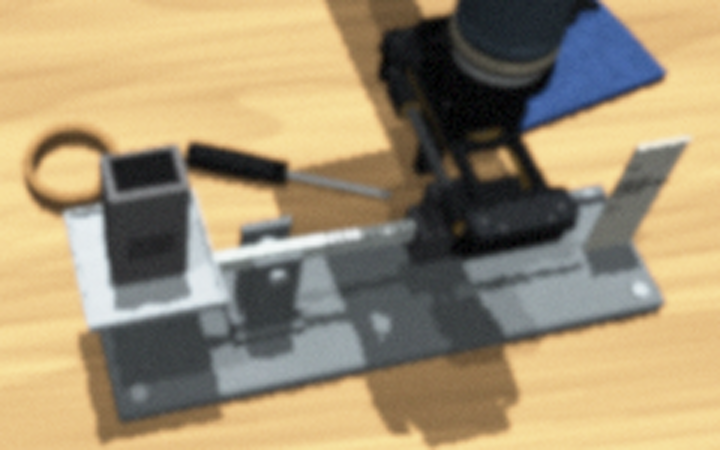

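View pics/wr8.png

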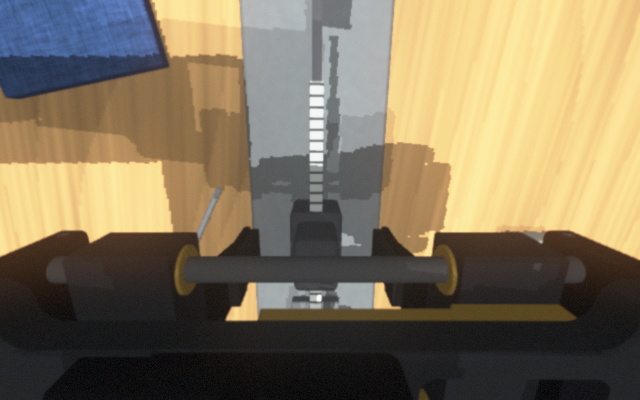

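```bash
python3 - <<'E'
from h import *
for k,pos,R in(("w6",[.5546,.2687,.2029],[[.106,.002,.994],[-.994,0,.106],[0,-1,.002]]),("wr8",[.5595,.196,.1475],[[.107,0,.994],[-.994,0,.107],[0,-1,0]])):
    s=dict(position=np.array(pos),tcp_rot=np.array(R))
    P=cloud("wrist",np.load(f"pics/{k}.npy"),s);o=np.array([.573,.059]);ys=np.array([-.107,.994]);xs=np.array([.994,.107])
    a=P[...,:2]-o;u=a@xs;v=a@ys;print(k)
    for A,B,zl in((.09,.19,.1),(.155,.228,.08),(.236,.28,.06)):
        m=(abs(u)<.004)&(v>A)&(v<B)&(P[...,2]>zl)&(P[...,2]<.125)
        if k=="wr8" and A<.1:m&=v<.11
        if m.sum()>20:
            f=np.polyfit(v[m],P[m][:,2],1);print(A,m.sum(),f[0].round(4),np.polyval(f,.285).round(4),v[m].min().round(3),v[m].max().round(3))
E
```

```text
w6
0.09 373 -0.0968 0.0905 0.111 0.188
0.155 209 -0.0947 0.0906 0.164 0.188
0.236 298 -0.0998 0.0833 0.237 0.28
wr8
0.09 117 0.0362 0.1218 0.09 0.098
0.155 1543 -0.039 0.1075 0.155 0.228
0.236 794 -0.0393 0.1008 0.236 0.278
```

The slope check is consistent: the beam at its stop read −0.098 rad against −0.1 known. It is now at −0.039 rad, so the poise should go about 6.5 mm inwards. I'll grip, slide and release.

>>> jog_arm:
  motion: [0,0,1,0,0,0,0,0,1,0,0,0,0,0,1,0,0,0,0,0,1,0,0,0,0,0,1,0,0,0,0,0,1,0,0,0,0,0,1,0,0,0,1,-2,1,0,0,0,3,-4,1,0,0,0,5,-5,1,0,0,0,6.5,-5,1,0,0,0,6.5,-5,1,0,0,0,6.5,-5,1,0,0,0]
  gripper: 0

```text
time_s: 18.92
position: [0.5603, 0.1893, 0.1522]
tcp_rot: [[0.107, -0.002, 0.994], [-0.994, -0.001, 0.107], [0.0, -1.0, -0.002]]
force: [-5.3, -0.4, -2.5]
opening: 0.275
```

>>> jog_arm:
  motion: [0,0,0,0,0,0,0,0,0,0,0,0,0,0,0,0,0,0,0,0,0,0,0,0,0,0,0,0,0,0,0,0,0,0,0,0,0,0,0,0,0,0,0,0,0,0,0,0,0,0,0,0,0,0,0,0,0,0,0,0,0,0,0,0,0,0,0,0,0,0,0,0,0,0,0,0,0,0,0,0,0,0,0,0,0,0,0,0,0,0]
  gripper: 0.8

```text
time_s: 20.8
position: [0.5612, 0.1896, 0.1526]
tcp_rot: [[0.107, 0.0, 0.994], [-0.994, -0.0, 0.107], [0.0, -1.0, 0.0]]
force: [0.4, -0.3, -0.2]
opening: 0.799
```

```bash
cat > slope.py <<'E'
from h import *
import sys
s=bot.read_state();plan()
p,d=bot.capture("wrist");cv2.imwrite(f"pics/{sys.argv[1]}.png",p[:,:,::-1])
P=cloud("wrist",d,s);o=np.array([.573,.059]);ys=np.array([-.107,.994]);xs=np.array([.994,.107])
a=P[...,:2]-o;u=a@xs;v=a@ys
for A,B,zl in((.06,.105,.09),(.155,.228,.08),(.236,.28,.06)):
    m=(abs(u)<.004)&(v>A)&(v<B)&(P[...,2]>zl)&(P[...,2]<.13)
    if m.sum()>20:
        f=np.polyfit(v[m],P[m][:,2],1);print(A,m.sum(),f[0].round(4),np.polyval(f,.285).round(4),v[m].min().round(3),v[m].max().round(3))
m=(abs(u)<.012)&(v>.08)&(v<.23)&(P[...,2]>.137)&(P[...,2]<.17);print("poise top",m.sum(),v[m].min().round(4),v[m].max().round(4),np.median(u[m]).round(4))
E
python3 slope.py w9
```

```text
t 20.8 p [0.5612 0.1896 0.1526] F [ 0.4 -0.3 -0.2] op 0.799
0.06 186 0.0249 0.1233 0.077 0.091
0.155 1599 -0.0045 0.1175 0.155 0.228
0.236 701 -0.0053 0.1109 0.236 0.27
poise top 1501 0.1153 0.1451 0.0
```

Tilt is now −0.005 rad, about 1.4 mm low at the tip against the ±8 mm allowed. I'll withdraw straight up and check independently.

>>> jog_arm:
  motion: [0,-10,0,0,0,0,0,-30,0,0,0,0,0,-60,0,0,0,0,0,-100,0,0,0,0,0,-140,0,0,0,0,60,-140,-60,0,0,0,110,-140,-100,0,0,0,110,-140,-150,0,0,0,110,-140,-160,0,0,0,110,-140,-160,0,0,0,110,-140,-160,0,0,0,110,-140,-160,0,0,0]

```text
time_s: 22.35
position: [0.4155, 0.0634, 0.2927]
tcp_rot: [[0.108, 0.001, 0.994], [-0.994, -0.0, 0.108], [0.0, -1.0, 0.001]]
force: [0.3, 0.1, 0.1]
opening: 0.802
```

```bash
python3 - <<'E'
from h import *
plan()
o=np.array([.573,.059]);ys=np.array([-.107,.994]);xs=np.array([.994,.107])
ims=[]
for n in("scene","top"):
    p,d=bot.capture(n);P=cloud(n,d);a=P[...,:2]-o;u=a@xs;v=a@ys;Z=P[...,2]
    print(n,"pan",np.median(Z[(abs(u)<.044)&(v>-.14)&(v<-.06)&(Z>.1)&(Z<.16)]).round(4))
    m=(abs(u)<.012)&(Z>.085)&(Z<.13)&(((v>.03)&(v<.095))|((v>.16)&(v<.23)))
    f=np.polyfit(v[m],Z[m],1);print("slope",m.sum(),f.round(4))
    m=(abs(u)<.012)&(Z>.085)&(Z<.13)&(v>.24)&(v<.283);print("tip seg",m.sum(),np.median(Z[m]).round(4) if m.any() else "")
    c=p[130:280,270:510] if n=="scene" else p[130:220,140:380]
    ims.append(cv2.resize(c[:,:,::-1],(800,500) if n=="scene" else (800,300)[:2],interpolation=2) if 0 else c)
    r=p[160:260,420:510] if n=="scene" else p[150:210,140:230]
    cv2.imwrite(f"pics/{n}10.png",cv2.resize(c[:,:,::-1],None,fx=3,fy=3,interpolation=2))
    cv2.imwrite(f"pics/{n}10z.png",cv2.resize(r[:,:,::-1],None,fx=6,fy=6,interpolation=2))
E
```

```text
t 22.35 p [0.4155 0.0634 0.2927] F [0.3 0.1 0.1] op 0.802
scene pan 0.1352
slope 382 [-0.0021  0.1142]
tip seg 54 0.1117
top pan 0.1332
slope 103 [-0.0253  0.1198]
tip seg 44 0.1099
```

View pics/scene10.png

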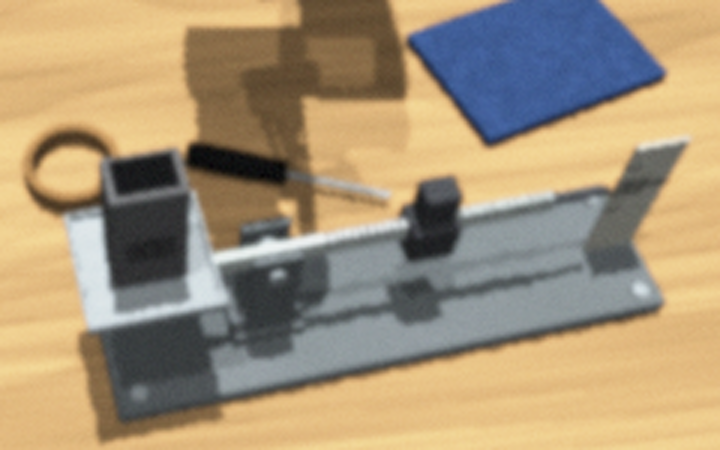

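View pics/scene10z.png

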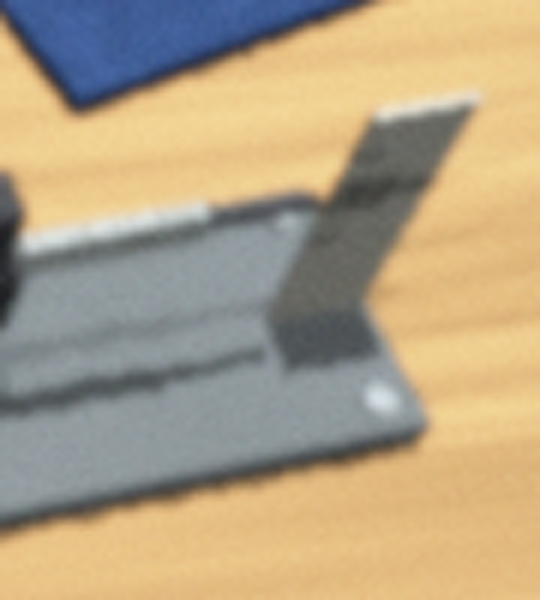

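The scene crop shows the pack upright on the pan, the poise free at (432,220), and the tip at about (320,203 in the zoom) in line with the plate's centre line starting at (345,195). I'll wait a second and check that nothing has moved. The top-view slope of −0.025 disagrees, but it rests on only about 100 noisy pixels, so I'll re-test it.

>>> jog_arm:
  motion: [0,0,0,0,0,0,0,0,0,0,0,0,0,0,0,0,0,0,0,0,0,0,0,0,0,0,0,0,0,0,0,0,0,0,0,0,0,0,0,0,0,0,0,0,0,0,0,0]

```text
time_s: 23.45
position: [0.414, 0.0631, 0.2926]
tcp_rot: [[0.107, 0.0, 0.994], [-0.994, 0.0, 0.107], [-0.0, -1.0, 0.0]]
force: [0.7, -1.0, -0.4]
opening: 0.799
```

```bash
python3 - <<'E'
from h import *
o=np.array([.573,.059]);ys=np.array([-.107,.994]);xs=np.array([.994,.107])
def an(n,d,t):
    P=cloud(n,d);a=P[...,:2]-o;u=a@xs;v=a@ys;Z=P[...,2]
    r=[]
    for A,B in((.24,.283),):
        m=(abs(u)<.006)&(Z>.07)&(Z<.13)&(v>A)&(v<B);r.append((int(m.sum()),np.median(Z[m]).round(4)) if m.any() else 0)
    m=(abs(u)<.044)&(v>-.14)&(v<-.06)&(Z>.1)&(Z<.16);r.append(np.median(Z[m]).round(4))
    m=(abs(u)<.006)&(v>.285)&(v<.336)&(Z>.13)&(Z<.19);r.append(Z[m].max().round(4) if m.any() else 0)
    print(t,n,"tip-seg z, pan z, plate top:",r)
for n in("scene","top"):
    an(n,np.load(f"pics/{n}0.npy"),"start(-0.1)")
    p,d=bot.capture(n);an(n,d,"now")
    if n=="scene":cv2.imwrite("pics/s11.png",cv2.resize(p[150:280,160:510,::-1],None,fx=2.2,fy=2.2,interpolation=2))
    else: cv2.imwrite("pics/t11.png",p[:,:,::-1])
E
```

```text
start(-0.1) scene tip-seg z, pan z, plate top: [(41, np.float64(0.0864)), np.float64(0.1443), np.float64(0.1653)]
now scene tip-seg z, pan z, plate top: [(46, np.float64(0.1121)), np.float64(0.1353), np.float64(0.165)]
start(-0.1) top tip-seg z, pan z, plate top: [(38, np.float64(0.0847)), np.float64(0.1426), np.float64(0.1652)]
now top tip-seg z, pan z, plate top: [(42, np.float64(0.1101)), np.float64(0.1333), np.float64(0.1643)]
```

View pics/s11.png

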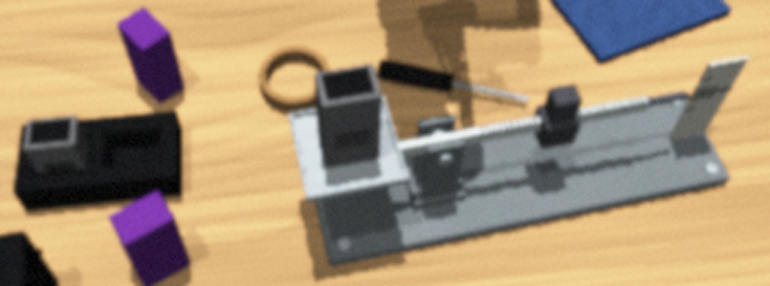

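Both cameras show the tip segment risen 25.5 mm from the −0.1 stop. That puts the tilt at about −0.002 rad, steady, and the scene is otherwise as asked. I'll hand in.

```bash
python3 -c "
from rig import bot
print(bot.hand_in())"
```

```text
the job is handed in; nothing more can be done
None
```

I lifted the taller pack out of the charger and stood it upright on the pan. I then slid the poise inwards in two moves, let go, and withdrew. I handed the job in shortly after 23.5 s, with the short pack and the purple look-alikes left where they were.

- **Beam tilt:** most readings put it level to within about 0.005 rad, so the tip is within about 1.5 mm of the centre line (8 mm allowed). The wrist view gave −0.005 rad. The tip's rise from its lower stop gave about −0.002 rad in both the scene and top cameras.
- **Settled:** a repeat look about 1 s later, with the arm clear of everything, showed the same readings.
- **Pan height:** this gave a rougher −0.01 rad, which would still be inside the marks.
- **One check disagreed:** a slope fit from the top camera read −0.025 rad. It rested on only about 100 noisy pixels and was contradicted by that camera's own tip height, so I discounted it.

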